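# Push the vial case into its corner stop

## Task

Without gripping or lifting it, push the closed vial case along the bench with the fingers until it sits squarely in the corner stop: its hinge side (back) flush against the long rail and its right-hand end flush against the short rail. Leave the beaker and the bottles standing around it where they are, and take the hand away.

Things in the scene. Friction and masses are not known exactly. Their poses are not given: they have to be found in the camera images.
- case: closed hinged case, 0.35 kg, slides on the bench. Origin: centre of underside; x to its hinge side (back), z up. Lower walls: 58 mm from origin to back, 56 to front (-x), 85 to each end (y); top at 74 mm. Front catch lip, 34 mm wide, 41-64 mm high, out to 62 mm. Starts with back roughly to the long rail (within 0.35 rad), 6-10 cm short of it and 5-10 cm left of the short rail. Lid stays shut
- stop: two aluminium rails fixed to the bench, 14 mm wide, 18 high (screws 21). Origin: their inner corner, at bench height; x away from the robot (within 0.12 rad), y left. Long rail: inner face x=0, y 0 to 200 mm. Short rail: inner face y=0, x 0 to -130 mm, towards the robot. The case, seated, has its origin at x=-58, y=+85 mm in this frame, axes parallel to the stop's
- beaker: small clear glass beaker, 55 mm wide, 54 mm high, loose, to be left alone; stands to the right of the short rail. Origin: centre of its underside.
- bottle_round: round white sample bottle with screw cap, 47 mm diameter, 100 mm high, loose, to be left alone; stands behind the long rail. Origin: centre of its underside.
- bottle_round2: round white sample bottle with screw cap, 47 mm diameter, 106 mm high, loose, to be left alone; stands to the left of the case, a little nearer the robot. Origin: centre of its underside.
- bottle_square: square white sample bottle, 69 x 69 mm, 116 mm high, loose, to be left alone; stands to the right of the short rail. Origin: centre of its underside.
Not all that is in view belongs to the job. What is shaped like the case but red is not meant.

How it is judged:
By the outcome, as a careful person would: the job done as asked, in the order asked, and still so for the second after the job is handed in, with the robot touching nothing.
It also fails if it takes over 56 s, if anything falls off the work surface, if the arm or the gripper's body presses on something with over 40 N, if the wrist force passes 120 N, or if a joint passes its speed limit or range.

## Robot

A 7-joint arm with a two-finger parallel gripper is mounted at the origin on a cart in front of the work surface, level with it; the furniture and walls round the work are solid. World frame = base frame: x ahead of the robot, y to its left, z up, the work surface at z = 0. Lengths are in m, angles in rad, forces in N, time in s.
With the tool pointing down it reaches from about 0.4 to 0.85 m from the base axis. Payload 10.4 kg.
Tool frame: the origin (TCP) lies on the centre line of the jaws, within the pads' length; the fingertips stand 19 mm ahead of it and the grasp point (between the pads) is the TCP (ctrl.tip_extent is the distance from the TCP to the fingertips, in m); z points along the fingers, y is the line along which they close (so a half turn about z gives the same grasp; the last joint's range is limited). The gripper opens to 87 mm and grips with 3 to 60 N. Pads are 19 mm wide; open, the fingers measure 117 mm over their backs; the gripper's body (75 mm by 190 mm) begins 51 mm behind the grasp point.
Start: joints at [1.243, 0.332, -0.065, 1.46, 0.022, 1.35, -0.088], TCP at [0.188, -0.596, 0.216] pointing down, gripper open.
Joint ranges: [-2.6, 2.6], [-0.5, 2.12], [-1.47, 1.34], [0.16, 2.42], [-1.27, 4.41], [0.06, 2.06], [-2.6, 2.6]. Speed limits (rad/s): [2.22, 2.22, 2.79, 2.79, 3.14, 3.14, 3.14].

## Interface

Orientations are given as a unit quaternion [x, y, z, w].
In Python, from plant import ctrl gives the robot as it stands.
- The arm moves only by the shell command python3 -m handwheel 'ROWS'. ROWS is JSON, a list that holds one entry, the list of rows, each a list of 7 numbers: the shift along the tool's x, y, z each as a share of 0.2 m, from -1 to 1, then the turn, a rotation vector about the tool's x, y, z each as a share of 90 degrees, from -1 to 1, then the gripper's target within -1 to 1 (fully open at 1, half-way at 0, shut at -1). A call has exactly 8 rows; each row shifts and turns the commanded pose from where the row before left it, along the tool's axes as they then stand; what a row does not reach is not made up. A row lasts 1/10 s, in which the tool goes at most 50 mm and 8.59 degrees, less where a joint would pass 70% of its speed; a pose out of reach is approached as far as the arm can. A call with a number of a shift or a turn outside -1 to 1 is refused whole. A call with a gripper value outside its range is refused whole. The fingers move at their own pace and stop on an object; the grip force is fixed at half the most. Time passes only in rows, so rows that do not move let the fingers close, or fill a call up. It gives the time, the measured TCP pose, the force, the opening and the grip force at its end, in the units of the state.
- ctrl.sense(): the state, without advancing time (a new reading comes with each control period).
- ctrl.camera(name): name is "scene" or "top"; returns the picture (480x640x3 uint8, blue, green, red); there is no depth.
- ctrl.camera_params(name): a dict with "fx", "fy", "cx", "cy" (pixels), "cam_to_world" (4x4, takes a point from camera to world coordinates). Camera axes: x right, y down, z forward; pixel columns grow to the right and rows downward; lengths in m; the calibration is good to about 2 mm. A picture is of the moment at which its call begins. camera_params takes no time and is no camera call.
- ctrl.hand_in(): hands the job in; it is judged then, once.
The state is a dict: "t": time; "joint_pos": joint angles; "qd": joint speeds; "joint_torque": joint torques, N m; "eef_pos": TCP position; "tcp_rot": TCP orientation; "contact_force": force on the tool from outside, world axes, zero at the start; "wrist_torque": the same for the moment, N m; "finger_gap": finger opening in m; "grip_force": force on a finger pad.
Only numpy, scipy, OpenCV 4.12 (cv2) and the standard library are available. Lean on these libraries where they do the work, as an engineer would, in place of code of your own. Each camera call takes 0.05 s, during which the arm holds its last target. There are 200 camera calls.

## Working session

There is one attempt and no reset: what is moved stays moved. The work goes in short steps, Python scripts to look and compute and a shell command to move; the robot and the scene stay as the last step left them, time stands still between calls to the robot, and variables do not carry over. Pictures are saved under pics/ and viewed, at most 10 in all, crops included, and the job is handed in when it is done.

```bash
ls; mkdir -p pics; python3 - <<'E'
from plant import ctrl
import cv2
for n in("top","scene"):
    cv2.imwrite(f"pics/{n}0.png",ctrl.camera(n)); p=ctrl.camera_params(n);print(n,p)
s=ctrl.sense();print(s["t"],s["eef_pos"],s["tcp_rot"],s["contact_force"],ctrl.tip_extent)
E
```

```text
pics
top {'fx': 513.3954686401414, 'fy': 513.3954686401414, 'cx': 315.5802192077453, 'cy': 241.64233646687984, 'cam_to_world': array([[ 0.02052011, -0.9864445 ,  0.16280718,  0.43630873],
       [-0.99955518, -0.02376641, -0.01801677,  0.03079809],
       [ 0.02164189, -0.16236505, -0.9864934 ,  1.27415688],
       [ 0.        ,  0.        ,  0.        ,  1.        ]])}
scene {'fx': 487.7106503687372, 'fy': 487.7106503687372, 'cx': 313.4802750555572, 'cy': 239.1071856416979, 'cam_to_world': array([[ 0.54489719, -0.44455878,  0.71095326, -0.01876011],
       [-0.83833932, -0.30558357,  0.45144864, -0.40247628],
       [ 0.01656018, -0.84201317, -0.53920273,  0.53611534],
       [ 0.        ,  0.        ,  0.        ,  1.        ]])}
0.1 [ 0.18740124 -0.59585825  0.21494237] [ 9.88412184e-01  1.51792426e-01 -1.49872382e-04 -6.25624686e-04] [-0.33687573 -0.77329332  0.11342029] 0.019
```

View pics/top0.png

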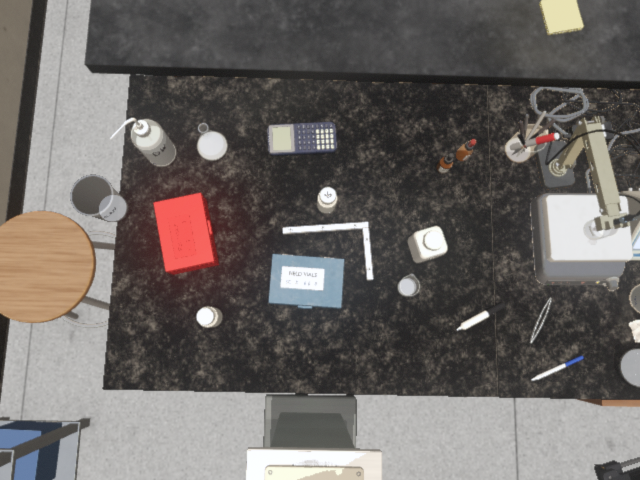

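View pics/scene0.png

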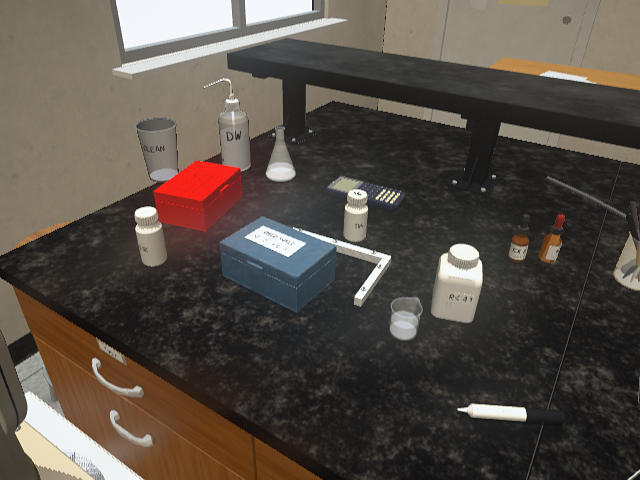

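The top view shows two box-shaped items: the blue case at about (307,281) and a red one at (186,233). The blue one fits, since the red one is excluded and the blue one stands by the L-shaped rails (corner ≈ (368,224)). I'll confirm this in an enlarged crop and measure from it.

```bash
cat > h.py <<'E'
from plant import ctrl
import cv2, numpy as np
from scipy.spatial.transform import Rotation as R
def px2w(uv,z,n="top"):
    p=ctrl.camera_params(n);T=p["cam_to_world"]
    uv=np.atleast_2d(uv).astype(float)
    d=np.c_[(uv[:,0]-p["cx"])/p["fx"],(uv[:,1]-p["cy"])/p["fy"],np.ones(len(uv))]@T[:3,:3].T
    return (T[:3,3]+d*((z-T[2,3])/d[:,2])[:,None])[:,:2]
def w2px(P,n="top"):
    p=ctrl.camera_params(n);T=p["cam_to_world"];c=(np.atleast_2d(P)-T[:3,3])@T[:3,:3]
    return np.c_[c[:,0]/c[:,2]*p["fx"]+p["cx"],c[:,1]/c[:,2]*p["fy"]+p["cy"]]
def big(img,box,name,k=5):
    x0,y0,x1,y1=box; cv2.imwrite(name,cv2.resize(img[y0:y1,x0:x1],None,fx=k,fy=k,interpolation=cv2.INTER_CUBIC))
E
python3 - <<'E'
from h import *
im=cv2.imread("pics/top0.png"); hsv=cv2.cvtColor(im,cv2.COLOR_BGR2HSV)
m=cv2.inRange(hsv,(95,60,50),(125,255,255)); m[:, :260]=0;m[:,360:]=0;m[:245]=0;m[320:]=0
c=max(cv2.findContours(m,0,1)[0],key=cv2.contourArea)
print("blue",cv2.boundingRect(c),cv2.boxPoints(cv2.minAreaRect(c)).round(1).tolist())
P=px2w(c[:,0],.074); r=cv2.minAreaRect(P.astype(np.float32)*1000);print(r)
print(hsv[262,290],hsv[302,330],hsv[305,310])
w=cv2.inRange(hsv,(0,0,150),(180,60,255))
for nm,b in(("long",(284,218,360,240)),("short",(358,238,378,284))):
    q=np.zeros_like(w);q[b[1]:b[3],b[0]:b[2]]=w[b[1]:b[3],b[0]:b[2]]
    ys,xs=np.nonzero(q);W=px2w(np.c_[xs,ys],.018)*1000
    print(nm,len(xs),cv2.minAreaRect(W.astype(np.float32)),cv2.fitLine(W.astype(np.float32),2,0,.01,.01).ravel())
big(im,(250,200,410,320),"pics/crop1.png")
E
```

```text
blue (321, 280, 19, 28) [[321.0, 306.0], [329.70001220703125, 278.6000061035156], [343.3999938964844, 283.0], [334.6000061035156, 310.3999938964844]]
((510.5107727050781, -32.37796401977539), (33.31669616699219, 67.0213851928711), 73.31651306152344)
[101  56 181] [102  60 182] [103  49 146]
long 497 ((679.4732055664062, -6.5027923583984375), (16.602157592773438, 188.61183166503906), 5.19805383682251) [ 9.1590919e-02 -9.9579674e-01  6.7934290e+02 -5.8324256e+00]
short 273 ((604.8372192382812, -122.56008911132812), (103.18079376220703, 16.447446823120117), 5.337584495544434) [ 9.9582696e-01  9.1261625e-02  6.0455902e+02 -1.2275372e+02]
```

View pics/crop1.png

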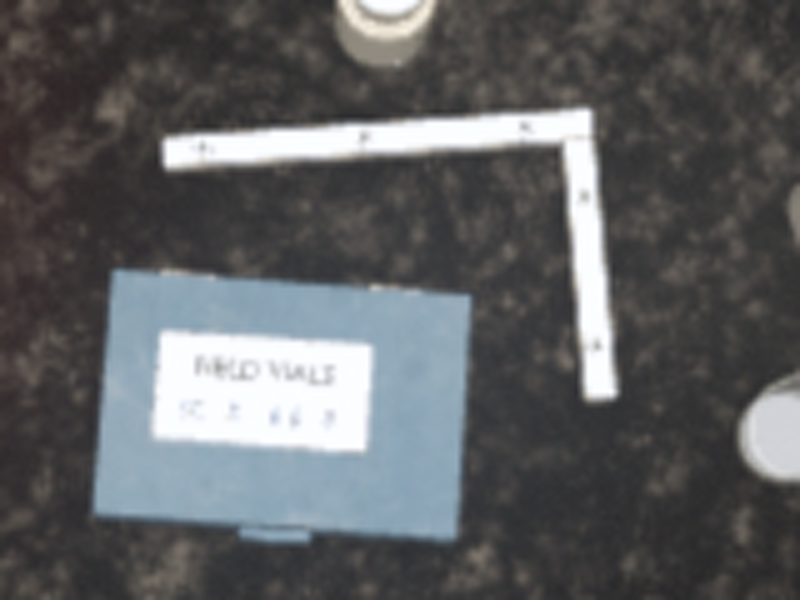

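The crop confirms the blue case: hinges along the top edge, catch lip at the bottom, corners at crop (112,270), (471,295), (458,540), (94,515). The inner rail corner is at crop (566,146).

```bash
cat >> h.py <<'E'
def casepose(im):
    hsv=cv2.cvtColor(im,cv2.COLOR_BGR2HSV)
    m=cv2.inRange(hsv,(95,35,90),(125,255,255)); k=np.zeros_like(m);k[225:330,250:375]=255;m&=k
    m=cv2.morphologyEx(m,cv2.MORPH_OPEN,np.ones((7,7)))
    c=np.vstack([x for x in cv2.findContours(m,0,1)[0] if cv2.contourArea(x)>60])
    (cx,cy),(a,b),th=cv2.minAreaRect((px2w(c[:,0],.074)*1000).astype(np.float32))
    return (cx,cy),(a,b),th
E
python3 - <<'E'
from h import *
im=cv2.imread("pics/top0.png");print(casepose(im))
f=lambda L:np.array(L)/5+[250,200]-.4
C=px2w(f([(112,270),(471,295),(458,540),(94,515)]),.074)*1000
print(C.round(1),C.mean(0),"len",[np.linalg.norm(C[i]-C[i-1]).round(1) for i in range(4)])
d=(C[0]+C[1]-C[2]-C[3]);e=C[0]+C[3]-C[1]-C[2];print("yaw",np.arctan2(d[1],d[0]),np.arctan2(-e[0],e[1]))
S=px2w(f([(164,170),(566,146),(584,400)]),.018)*1000;print("rail",S, np.arctan2(*( (S[1]-S[0])*[1,-1])),np.arctan2(*(S[1]-S[2])[::-1]))
for n,u,z in(("beaker",(408,287),.05),("sq",(432,240),.116),("r2",(208,316),.1),("r1",(327,196),.1)): print(n,px2w(u,z)*1000)
E
```

```text
((538.868408203125, 29.119583129882812), (171.42745971679688, 123.13294982910156), 87.84601593017578)
[[603.4 111. ]
 [595.4 -58.5]
 [480.6 -53.8]
 [488.5 115.4]] [541.95399765  28.49672119] len [np.float64(115.0), np.float64(169.7), np.float64(115.0), np.float64(169.4)]
yaw -0.0396637699441425 -0.04669816812037921
rail [[ 661.86990411   90.65891489]
 [ 678.93247934 -109.31156973]
 [ 552.17947824 -118.87518986]] 0.08511929923191675 0.07530814863935106
beaker [[ 533.7439543  -214.84951768]]
sq [[ 637.72232644 -257.95917775]]
r2 [[454.40408444 248.3684284 ]]
r1 [[739.5970366  -15.29143926]]
```

```bash
cat > st.py <<'E'
from h import *
import sys
s=ctrl.sense();M=R.from_quat(s["tcp_rot"]).as_matrix();ph=np.arctan2(M[1,0],M[0,0])
print("t",s["t"],"pos",(s["eef_pos"]*1000).round(1),"toolx ang",ph.round(4),"z",M[:,2].round(3),"F",s["contact_force"].round(1),"j7",s["joint_pos"][-1].round(2),"gap",s["finger_gap"])
if len(sys.argv)>1:
    g=np.array([float(v) for v in sys.argv[1:4]])-s["eef_pos"]*1000
    print("to goal, share:",(M.T@g/200).round(3),"turn z share",(-(float(sys.argv[4])-ph)/1.5708).round(4))
E
python3 -m handwheel '[[[0,0,0,0,0,0.069,1],[0.05,-0.04,0,0,0,0.069,1],[0.2,-0.14,0,0,0,0,1],[0.2,-0.14,0,0,0,0,1],[0.2,-0.14,0,0,0,0,1],[0.2,-0.14,0,0,0,0,1],[0.2,-0.14,0,0,0,0,1],[0.1,-0.14,0,0,0,0,1]]]' && python3 st.py 445 20 215 0.088
```

```text
t: 0.9
eef_pos: [0.4033, -0.3967, 0.2152]
tcp_rot: [0.999, 0.046, 0.0, -0.001]
contact_force: [-0.1, -0.0, -0.0]
finger_gap: 0.087
grip_force: 0.0
t 0.9 pos [ 403.3 -396.7  215.2] toolx ang 0.0915 z [ 0.001  0.001 -1.   ] F [-0.1 -0.  -0. ] j7 -0.82 gap 0.08698582868208313
to goal, share: [ 0.398 -2.056  0.003] turn z share 0.0022
```

```bash

python3 -m handwheel '[[[0.05,-0.24,0,0,0,0,1],[0.05,-0.24,0,0,0,0,1],[0.05,-0.24,0,0,0,0,1],[0.05,-0.24,0,0,0,0,1],[0.05,-0.24,0,0,0,0,1],[0.04,-0.24,0,0,0,0,1],[0.04,-0.24,0,0,0,0,1],[0.02,-0.2,0,0,0,0,1]]]' && python3 st.py 445 20 100 0.088
```

```text
t: 1.7
eef_pos: [0.4366, -0.0163, 0.2156]
tcp_rot: [0.999, 0.045, 0.0, 0.0]
contact_force: [0.6, 0.7, 0.4]
finger_gap: 0.087
grip_force: 0.0
t 1.7 pos [436.6 -16.3 215.6] toolx ang 0.0895 z [ 0. -0. -1.] F [0.6 0.7 0.4] j7 -1.51 gap 0.08704246475622442
to goal, share: [ 0.058 -0.177  0.578] turn z share 0.001
```

```bash

python3 -m handwheel '[[[0.01,-0.08,0,0,0,0,1],[0.01,-0.05,0.1,0,0,0,1],[0,0,0.2,0,0,0,1],[0,0,0.2,0,0,0,1],[0,0,0.2,0,0,0,1],[0,0,0.12,0,0,0,1],[0,0,0.04,0,0,0,1],[0,0,0,0,0,0,1]]]' && python3 st.py 445 20 37 0.088
```

```text
t: 2.5
eef_pos: [0.438, 0.0073, 0.0431]
tcp_rot: [0.999, 0.044, -0.001, -0.0]
contact_force: [-0.4, -0.6, 0.4]
finger_gap: 0.0868
grip_force: 0.0
t 2.5 pos [438.    7.3  43.1] toolx ang 0.0882 z [-0.002  0.    -1.   ] F [-0.4 -0.6  0.4] j7 -1.7 gap 0.08679246872109492
to goal, share: [ 0.04  -0.06   0.031] turn z share 0.0001
```

```bash

python3 -m handwheel '[[[0.01,-0.06,0.02,0,0,0,1],[0.03,0,0.01,0,0,0,1],[0.03,0,0,0,0,0,1],[0.03,0,0,0,0,0,1],[0.03,0,0,0,0,0,1],[0.03,0,0,0,0,0,1],[0.03,0,0,0,0,0,1],[0.03,0,0,0,0,0,1]]]' && python3 st.py 544 27 37 0.088
python3 -m handwheel '[[[0.03,0,0,0,0,0,1],[0.03,0,0,0,0,0,1],[0.03,0,0,0,0,0,1],[0.03,0,0,0,0,0,1],[0.03,0,0,0,0,0,1],[0.03,0,0,0,0,0,1],[0.02,0,0,0,0,0,1],[0,0,0,0,0,0,1]]]' && python3 st.py 544 27 37 0.088
python3 - <<'E'
from h import *
im=ctrl.camera("top");big(im,(230,190,420,330),"pics/a.png",4);print(casepose(im))
E
```

```text
t: 3.3
eef_pos: [0.4816, 0.0229, 0.0375]
tcp_rot: [0.999, 0.044, -0.0, 0.0]
contact_force: [-0.9, -0.2, 0.9]
finger_gap: 0.087
grip_force: 0.6
t 3.3 pos [481.6  22.9  37.5] toolx ang 0.0877 z [-0.001 -0.    -1.   ] F [-0.9 -0.2  0.9] j7 -1.78 gap 0.08702663018314082
to goal, share: [0.313 0.007 0.002] turn z share -0.0002
t: 4.1
eef_pos: [0.5219, 0.0267, 0.0377]
tcp_rot: [0.999, 0.044, 0.0, -0.0]
contact_force: [0.2, -0.3, 0.1]
finger_gap: 0.087
grip_force: 0.0
t 4.1 pos [521.9  26.7  37.7] toolx ang 0.088 z [ 0.001  0.    -1.   ] F [ 0.2 -0.3  0.1] j7 -1.8 gap 0.08695365751094336
to goal, share: [0.11  0.008 0.004] turn z share 0.0
((623.4571533203125, 42.286155700683594), (48.908729553222656, 171.4769287109375), 6.921046257019043)
```

View pics/a.png

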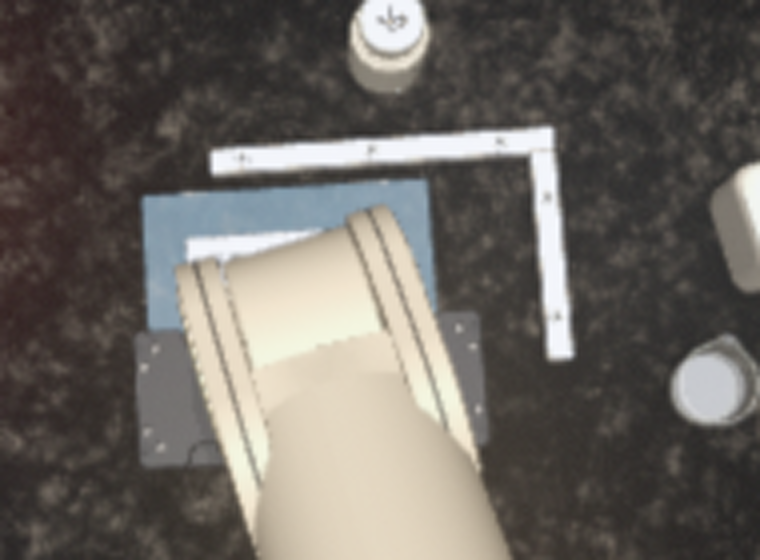

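The picture shows the case squared up, with its back edge (crop (143,195)–(428,180)) parallel to the long rail and about 20 mm short of it. I'll keep pushing.

```bash

python3 -m handwheel '[[[0.016,0,0,0,0,0,1],[0.016,0,0,0,0,0,1],[0.016,0,0,0,0,0,1],[0.016,0,0,0,0,0,1],[0.012,0,0,0,0,0,1],[0.01,0,0,0,0,0,1],[0.01,0,0,0,0,0,1],[0.01,0,0,0,0,0,1]]]' && python3 st.py 544 27 37 0.088
```

```text
t: 4.95
eef_pos: [0.5424, 0.0284, 0.0376]
tcp_rot: [0.999, 0.044, -0.0, 0.0]
contact_force: [-2.5, 0.4, 2.4]
finger_gap: 0.0867
grip_force: 1.3
t 4.95 pos [542.4  28.4  37.6] toolx ang 0.088 z [-0. -0. -1.] F [-2.5  0.4  2.4] j7 -1.81 gap 0.08665689281684555
to goal, share: [0.007 0.008 0.003] turn z share 0.0
```

```bash

python3 -m handwheel '[[[0.01,0,0,0,0,0,1],[0.01,0,0,0,0,0,1],[0.005,0,0,0,0,0,1],[0.005,0,0,0,0,0,1],[0.005,0,0,0,0,0,1],[0,0,0,0,0,0,1],[0,0,0,0,0,0,1],[0,0,0,0,0,0,1]]]' && python3 st.py 544 27 37 0.088
```

```text
t: 5.75
eef_pos: [0.5442, 0.0284, 0.0368]
tcp_rot: [0.999, 0.044, -0.005, 0.001]
contact_force: [-27.2, -3.0, 20.3]
finger_gap: 0.087
grip_force: 13.8
t 5.75 pos [544.2  28.4  36.8] toolx ang 0.0886 z [-0.011 -0.003 -1.   ] F [-27.2  -3.   20.3] j7 -1.81 gap 0.08700915168668219
to goal, share: [-0.002  0.007 -0.001] turn z share 0.0004
```

```bash

python3 -m handwheel '[[[-0.05,0,0,0,0,0,1],[-0.1,0,0,0,0,0,1],[-0.1,0,0,0,0,0,1],[0,0,-0.15,0,0,0,1],[0,0,-0.2,0,0,0,1],[0,0,-0.2,0,0,-0.09,1],[0,0,-0.1,0,0,-0.09,1],[0,0,0,0,0,-0.09,1]]]' && 
python3 -m handwheel '[[[0,0,0,0,0,-0.09,1],[0,0,0,0,0,-0.09,1],[0,0,0,0,0,-0.09,1],[0,0,0,0,0,-0.09,1],[0,0,0,0,0,-0.09,1],[0,0,0,0,0,-0.09,1],[0,0,0,0,0,-0.09,1],[0,0,0,0,0,-0.09,1]]]' && python3 st.py 600 170 150 1.659
python3 - <<'E'
from h import *
im=ctrl.camera("top");big(im,(230,190,420,330),"pics/b.png",4)
E
```

```text
t: 6.55
eef_pos: [0.5019, 0.0249, 0.1713]
tcp_rot: [0.967, 0.256, 0.003, 0.001]
contact_force: [-0.5, -0.5, -0.9]
finger_gap: 0.0871
grip_force: 0.0
t: 7.35
eef_pos: [0.5, 0.0247, 0.1678]
tcp_rot: [0.679, 0.734, 0.001, 0.001]
contact_force: [-0.7, -0.3, -0.6]
finger_gap: 0.0871
grip_force: 0.0
t 7.35 pos [500.   24.7 167.8] toolx ang 1.649 z [ 0.002 -0.    -1.   ] F [-0.7 -0.3 -0.6] j7 -0.15 gap 0.087113151043643
to goal, share: [0.685 0.555 0.09 ] turn z share -0.0063
```

View pics/b.png

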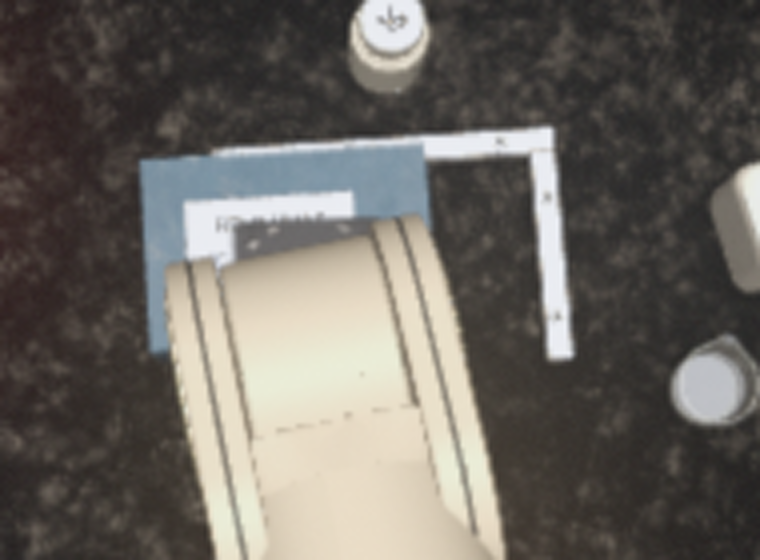

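The case's back corners are at crop (140,161) and (424,145), so it overhangs the rail line as expected and is parallel to it.

```bash
python3 - <<'E'
from h import *
a=.088;c=np.array([680,-109.]);A=np.array([[np.cos(a),-np.sin(a)],[np.sin(a),np.cos(a)]])
P=px2w(np.array([(140,161),(424,145)])/4+[230,190]-.4,.074)*1000
print(P,"stop",(P-c)@A,"yaw",np.arctan2(*((P[0]-P[1])*[-1,1])))
for g in((-62,255),(-62,179.5)):print(A@g+c)
E
python3 st.py 596 140 150 1.659
```

```text
[[659.82262027 130.45652236]
 [673.67208307 -38.05862423]] stop [[ 9.45684026e-01  2.40303263e+02]
 [-6.86442804e-02  7.12230062e+01]] yaw 0.0820009782619909
[595.82886047 139.56431616]
[602.4642886   64.35646356]
t 7.4 pos [500.   24.7 167.8] toolx ang 1.6579 z [ 0.001 -0.    -1.   ] F [-0.6 -0.1  0.5] j7 -0.14 gap 0.0871060978491928
to goal, share: [0.533 0.528 0.09 ] turn z share -0.0007
```

```bash

python3 -m handwheel '[[[0.16,0.13,0,0,0,0,1],[0.16,0.13,0,0,0,0,1],[0.16,0.13,0,0,0,0,1],[0.15,0.12,0,0,0,0,1],[0,0,0,0,0,0,1],[0,0,0.1,0,0,0,1],[0,0,0.1,0,0,0,1],[0,0,0,0,0,0,1]]]' && python3 st.py 592 159 44 1.659
```

```text
t: 8.2
eef_pos: [0.5909, 0.1565, 0.1251]
tcp_rot: [0.682, 0.731, -0.002, -0.001]
contact_force: [-0.4, -0.2, 0.3]
finger_gap: 0.0873
grip_force: 0.0
t 8.2 pos [590.9 156.5 125.1] toolx ang 1.6405 z [-0.003 -0.001 -1.   ] F [-0.4 -0.2  0.3] j7 -0.5 gap 0.0872908341080476
to goal, share: [0.012 0.008 0.406] turn z share -0.0118
```

```bash

python3 -m handwheel '[[[0.01,0,0.1,0,0,-0.01,1],[0,0,0.1,0,0,0,1],[0,0,0.1,0,0,0,1],[0,0,0.08,0,0,0,1],[0,0,0.02,0,0,0,1],[0,0,0,0,0,0,1],[-0.03,0,0,0,0,0,1],[-0.03,0,0,0,0,0,1]]]' && python3 st.py 602 64 44 1.659
```

```text
t: 9.0
eef_pos: [0.5937, 0.1475, 0.0487]
tcp_rot: [0.675, 0.738, 0.001, 0.001]
contact_force: [-0.0, 0.6, 0.4]
finger_gap: 0.0869
grip_force: 0.0
t 9.0 pos [593.7 147.5  48.7] toolx ang 1.6588 z [ 0.002  0.    -1.   ] F [-0.   0.6  0.4] j7 -0.51 gap 0.08687371572888192
to goal, share: [-0.419  0.005  0.024] turn z share -0.0001
```

```bash

python3 -m handwheel '[[[-0.03,0,0.01,0,0,0,1],[-0.03,0,0.01,0,0,0,1],[-0.03,0,0,0,0,0,1],[-0.03,0,0,0,0,0,1],[-0.03,0,0,0,0,0,1],[-0.03,0,0,0,0,0,1],[-0.03,0,0,0,0,0,1],[-0.03,0,0,0,0,0,1]]]' && python3 st.py 602 64 44 1.659
python3 -m handwheel '[[[-0.025,0,0,0,0,0,1],[-0.02,0,0,0,0,0,1],[-0.02,0,0,0,0,0,1],[-0.02,0,0,0,0,0,1],[-0.02,0,0,0,0,0,1],[-0.015,0,0,0,0,0,1],[-0.01,0,0,0,0,0,1],[0,0,0,0,0,0,1]]]' && python3 st.py 602 64 44 1.659
```

```text
t: 9.8
eef_pos: [0.5973, 0.0994, 0.0437]
tcp_rot: [0.675, 0.738, 0.0, 0.0]
contact_force: [0.9, 2.4, 0.1]
finger_gap: 0.0867
grip_force: 0.9
t 9.8 pos [597.3  99.4  43.7] toolx ang 1.6588 z [ 0. -0. -1.] F [0.9 2.4 0.1] j7 -0.43 gap 0.08671932482518874
to goal, share: [-0.179  0.008 -0.002] turn z share -0.0001
t: 10.6
eef_pos: [0.5996, 0.0734, 0.0436]
tcp_rot: [0.675, 0.737, -0.0, 0.0]
contact_force: [0.2, -0.2, -0.5]
finger_gap: 0.0869
grip_force: 0.0
t 10.6 pos [599.6  73.4  43.6] toolx ang 1.6584 z [-0.    -0.001 -1.   ] F [ 0.2 -0.2 -0.5] j7 -0.39 gap 0.08687326828538891
to goal, share: [-0.048  0.008 -0.002] turn z share -0.0004
```

```bash

python3 -m handwheel '[[[-0.01,0,0,0,0,0,1],[-0.01,0,0,0,0,0,1],[-0.01,0,0,0,0,0,1],[-0.01,0,0,0,0,0,1],[-0.005,0,0,0,0,0,1],[-0.005,0,0,0,0,0,1],[-0.005,0,0,0,0,0,1],[0,0,0,0,0,0,1]]]' && python3 st.py 602 64 44 1.659
python3 - <<'E'
from h import *
im=ctrl.camera("top");big(im,(230,190,420,330),"pics/c.png",4)
E
```

```text
t: 11.4
eef_pos: [0.5996, 0.0664, 0.0439]
tcp_rot: [0.674, 0.739, 0.001, -0.001]
contact_force: [-3.0, 10.1, 1.1]
finger_gap: 0.0871
grip_force: 5.1
t 11.4 pos [599.6  66.4  43.9] toolx ang 1.6617 z [-0.001  0.003 -1.   ] F [-3.  10.1  1.1] j7 -0.37 gap 0.08708960755201843
to goal, share: [-0.013  0.011 -0.001] turn z share 0.0017
```

View pics/c.png

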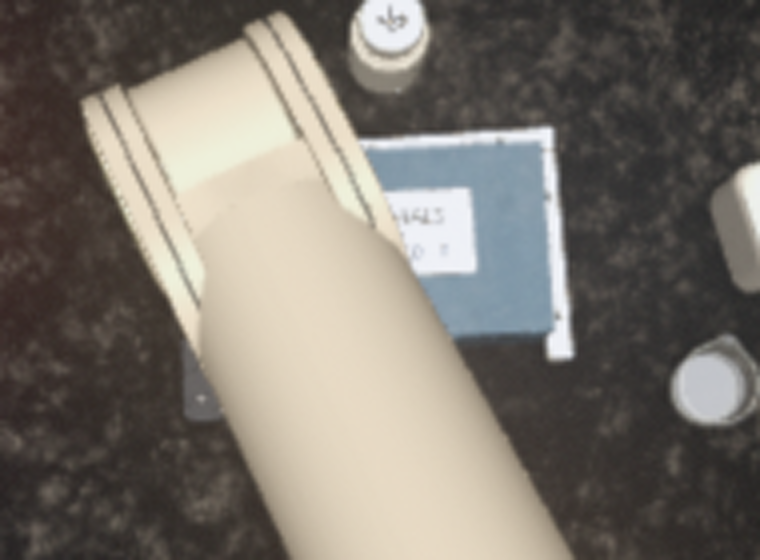

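The right end has reached the short rail at about crop (552,330), but a sliver of gap may have opened at the back. I'll press the end firmly, then press the front again.

```bash

python3 -m handwheel '[[[-0.005,0,0,0,0,0,1],[-0.005,0,0,0,0,0,1],[-0.005,0,0,0,0,0,1],[-0.005,0,0,0,0,0,1],[0,0,0,0,0,0,1],[0,0,0,0,0,0,1],[0,0,0,0,0,0,1],[0,0,0,0,0,0,1]]]' && python3 st.py 602 64 44 1.659
python3 -m handwheel '[[[0.05,0,0,0,0,0,1],[0.1,0,0,0,0,0,1],[0.1,0,0,0,0,0,1],[0,0,-0.15,0,0,0,1],[0,0,-0.2,0,0,0,1],[0,0,-0.2,0,0,0,1],[0,0,-0.1,0,0,0,1],[0,0,0,0,0,0,1]]]' 
python3 -m handwheel '[[[-0.1,-0.1,0,0,0,0.09,1],[0,-0.15,0,0,0,0.09,1],[0,-0.15,0,0,0,0.09,1],[0,-0.15,0,0,0,0.09,1],[0,0,0,0,0,0.09,1],[0,0,0,0,0,0.09,1],[0,0,0,0,0,0.09,1],[0,0,0,0,0,0.09,1]]]' 
python3 st.py 496 -40 150 0.088
```

```text
t: 12.25
eef_pos: [0.5992, 0.0659, 0.0441]
tcp_rot: [0.673, 0.739, 0.002, -0.003]
contact_force: [-7.7, 18.2, 5.2]
finger_gap: 0.0869
grip_force: 9.5
t 12.25 pos [599.2  65.9  44.1] toolx ang 1.6646 z [-0.002  0.007 -1.   ] F [-7.7 18.2  5.2] j7 -0.36 gap 0.08688370788659028
to goal, share: [-0.011  0.013  0.001] turn z share 0.0036
t: 13.05
eef_pos: [0.5982, 0.1087, 0.1771]
tcp_rot: [0.676, 0.737, 0.002, 0.002]
contact_force: [1.0, 0.1, -0.5]
finger_gap: 0.0868
grip_force: 0.0
t: 13.85
eef_pos: [0.4901, 0.1036, 0.1726]
tcp_rot: [0.966, 0.258, -0.001, 0.0]
contact_force: [0.0, -0.1, -0.2]
finger_gap: 0.0872
grip_force: 0.0
t 13.85 pos [490.1 103.6 172.6] toolx ang 0.5212 z [-0.001 -0.001 -1.   ] F [ 0.  -0.1 -0.2] j7 -1.43 gap 0.0871645367764438
to goal, share: [-0.332  0.637  0.114] turn z share 0.2758
```

```bash

python3 -m handwheel '[[[0,0,0,0,0,0.09,1],[0,0,0,0,0,0.09,1],[0,0,0,0,0,0.095,1],[0,0.1,0,0,0,0,1],[0,0.2,0,0,0,0,1],[0,0.2,0,0,0,0,1],[0,0.15,0,0,0,0,1],[0,0,0,0,0,0,1]]]' 
python3 st.py 510 -39 44 0.088
python3 - <<'E'
from h import *
im=ctrl.camera("top");big(im,(230,190,420,330),"pics/d.png",4)
E
```

```text
t: 14.65
eef_pos: [0.5025, -0.0305, 0.1723]
tcp_rot: [0.999, 0.044, -0.001, 0.001]
contact_force: [-0.4, 0.6, 0.7]
finger_gap: 0.0871
grip_force: 0.0
t 14.65 pos [502.5 -30.5 172.3] toolx ang 0.0883 z [-0.002 -0.002 -1.   ] F [-0.4  0.6  0.7] j7 -1.58 gap 0.08706921258118067
to goal, share: [0.035 0.044 0.642] turn z share 0.0002
```

View pics/d.png

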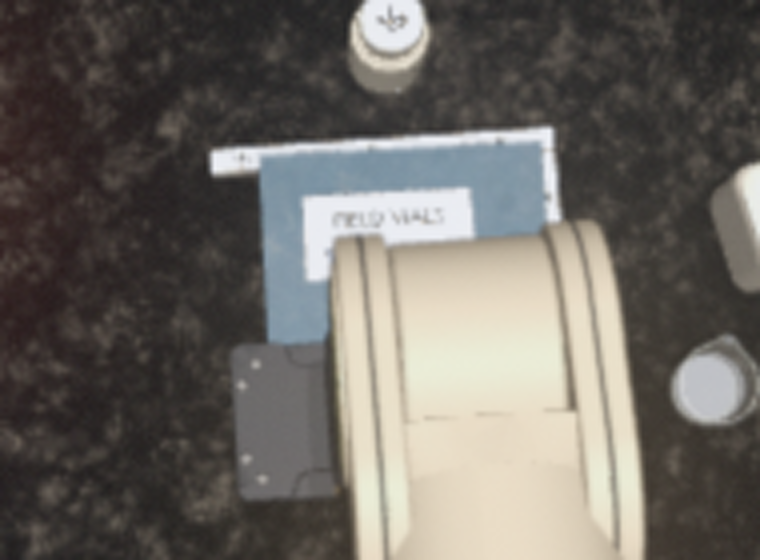

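The case is at crop (260,156)–(543,141), roughly 1 mm off the long rail. I'll press its front once more.

```bash

python3 -m handwheel '[[[0,0.04,0.15,0,0,0,1],[0,0,0.2,0,0,0,1],[0,0,0.2,0,0,0,1],[0,0,0.1,0,0,0,1],[0.02,0,0.02,0,0,0,1],[0.05,0,0,0,0,0,1],[0.05,0,0,0,0,0,1],[0.03,0,0,0,0,0,1]]]' 
python3 -m handwheel '[[[0.02,0,0,0,0,0,1],[0.01,0,0,0,0,0,1],[0.01,0,0,0,0,0,1],[0.01,0,0,0,0,0,1],[0.01,0,0,0,0,0,1],[0.005,0,0,0,0,0,1],[0.005,0,0,0,0,0,1],[0,0,0,0,0,0,1]]]' 
python3 st.py 550 -37 37 0.088
```

```text
t: 15.5
eef_pos: [0.536, -0.0296, 0.0411]
tcp_rot: [0.999, 0.048, 0.001, 0.0]
contact_force: [-0.0, 0.1, -0.0]
finger_gap: 0.0868
grip_force: 0.0
t: 16.3
eef_pos: [0.5474, -0.0288, 0.0396]
tcp_rot: [0.999, 0.048, -0.0, 0.0]
contact_force: [-1.0, -1.0, 0.6]
finger_gap: 0.0869
grip_force: 0.8
t 16.3 pos [547.4 -28.8  39.6] toolx ang 0.0957 z [-0. -0. -1.] F [-1.  -1.   0.6] j7 -1.68 gap 0.0868823034005536
to goal, share: [0.009 0.042 0.013] turn z share 0.0049
```

```bash

python3 -m handwheel '[[[0,0,0,0,0,0.003,1],[0.005,0,0,0,0,0,1],[0.005,0,0,0,0,0,1],[0.005,0,0,0,0,0,1],[0.005,0,0,0,0,0,1],[0.005,0,0,0,0,0,1],[0.005,0,0,0,0,0,1],[0,0,0,0,0,0,1]]]' 
python3 st.py 550 -37 37 0.088
```

```text
t: 17.1
eef_pos: [0.5497, -0.0287, 0.0391]
tcp_rot: [0.999, 0.046, -0.004, 0.001]
contact_force: [-20.8, -2.6, 16.2]
finger_gap: 0.0868
grip_force: 10.5
t 17.1 pos [549.7 -28.7  39.1] toolx ang 0.0915 z [-0.008 -0.002 -1.   ] F [-20.8  -2.6  16.2] j7 -1.69 gap 0.08679802939895034
to goal, share: [-0.002  0.041  0.01 ] turn z share 0.0022
```

```bash

python3 -m handwheel '[[[-0.03,0,0,0,0,0,1],[-0.1,0,0,0,0,0,1],[-0.15,0,0,0,0,0,1],[-0.1,0,-0.15,0,0,0,1],[0,0,-0.2,0,0,0,1],[0,0,-0.2,0,0,0,1],[0,0,-0.2,0,0,0,1],[0,0,0,0,0,0,1]]]' 
python3 -m handwheel '[[[0,0.1,0,0,0,0,1],[0,0.24,0,0,0,0,1],[0,0.24,0,0,0,0,1],[0,0.24,0,0,0,0,1],[0,0.24,0,0,0,0,1],[0,0.24,0,0,0,0,1],[0,0.24,0,0,0,0,1],[0,0.1,0,0,0,0,1]]]' 
python3 - <<'E'
from h import *
im=ctrl.camera("top");cv2.imwrite("pics/top_e.png",im);big(im,(290,210,390,285),"pics/e.png",8)
s=ctrl.camera("scene");cv2.imwrite("pics/scene_e.png",s)
E
```

```text
t: 17.9
eef_pos: [0.4811, -0.0348, 0.1951]
tcp_rot: [0.999, 0.046, 0.005, 0.001]
contact_force: [0.6, 0.4, -0.1]
finger_gap: 0.0869
grip_force: 0.0
t: 18.7
eef_pos: [0.5064, -0.3669, 0.1883]
tcp_rot: [0.999, 0.043, -0.0, 0.001]
contact_force: [-0.4, 0.4, -0.1]
finger_gap: 0.087
grip_force: 0.0
```

View pics/e.png

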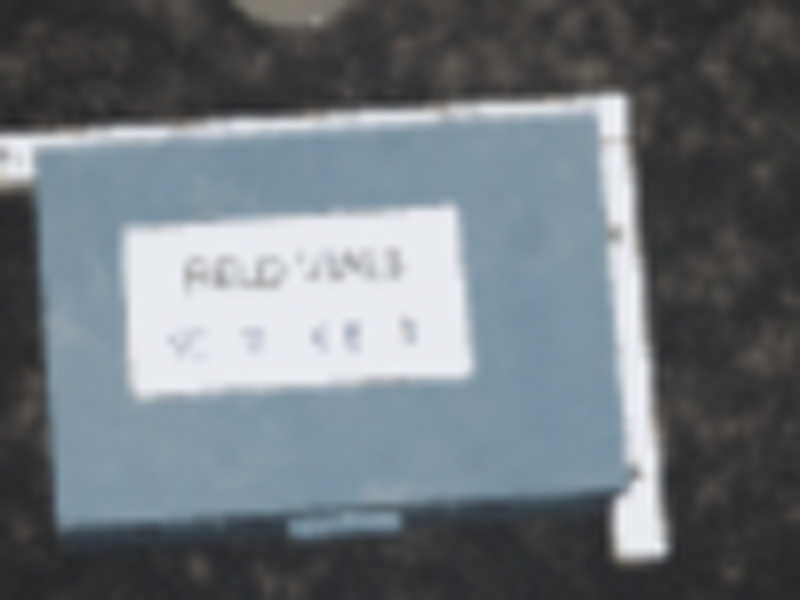

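The crop shows the case square in the corner, with its edges parallel to both rails: back (38,150)–(592,115), right end (596,115)–(628,492). I'll check the gaps numerically.

```bash
python3 - <<'E'
from h import *
f=lambda L:np.array(L)/8+[290,210]-.44
O=px2w(f([(0,133),(628,95),(668,555)]),.018)*1000   # outer edges of rails (stop x=+14, y=-14)
C=px2w(f([(38,150),(596,115),(628,492),(57,527)]),.074)*1000
y=O[0]-O[1];yaw=np.arctan2(-y[0],y[1]);x=O[1]-O[2];yaw2=np.arctan2(x[1],x[0]);print("yaws",yaw,yaw2)
a=(yaw+yaw2)/2;A=np.array([[np.cos(a),-np.sin(a)],[np.sin(a),np.cos(a)]])
corner=O[1]-A@[14,-14];print(corner,((C-corner)@A).round(1), "want x -0/-115, y 0/170")
a,b=cv2.imread("pics/top0.png"),cv2.imread("pics/top_e.png")
d=cv2.absdiff(a,b).max(2)
for n,(u,v,w,h) in dict(beaker=(395,272,26,26),sq=(408,224,42,40),r2=(192,303,32,28),r1=(315,184,26,32)).items(): print(n,d[v:v+h,u:u+w].mean().round(1))
E
python3 st.py
```

```text
yaws 0.08638035084610837 0.08925568000032491
[ 682.83957956 -109.67602479] [[  -2.6  170.7]
 [  -2.5    3.9]
 [-115.7    3.8]
 [-115.1  171.9]] want x -0/-115, y 0/170
beaker 15.1
sq 16.1
r2 14.8
r1 13.8
t 18.8 pos [ 506.7 -365.3  188.1] toolx ang 0.0865 z [-0.001 -0.    -1.   ] F [ 0.3 -0.1 -0.3] j7 -1.02 gap 0.08706015513152324
```

View pics/scene_e.png

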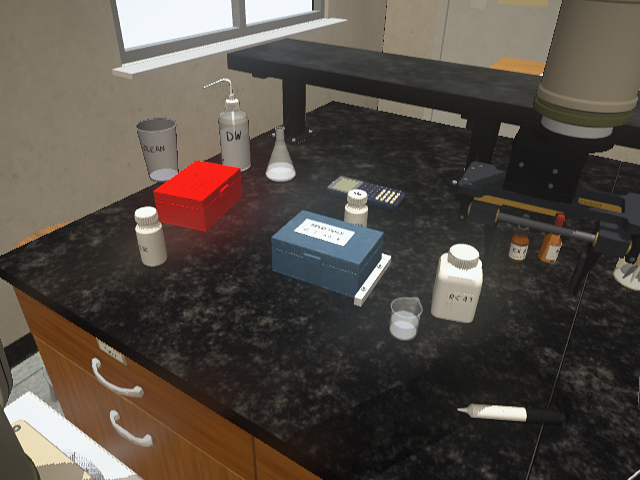

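The hand is clear and the bottles and beaker stand as before. To be sure the case didn't shift during the last press, I'll compare its right and back edges while it was pressed (c, d) with now (e).

```bash
python3 - <<'E'
from h import *
e=cv2.cvtColor(cv2.imread("pics/top_e.png"),cv2.COLOR_BGR2GRAY)[190:330,230:420]
E=cv2.resize(e,None,fx=4,fy=4,interpolation=cv2.INTER_CUBIC)
C=cv2.cvtColor(cv2.imread("pics/c.png"),6);D=cv2.cvtColor(cv2.imread("pics/d.png"),6)
def sh(a,b,box):
    x0,y0,x1,y1=box;t=a[y0:y1,x0:x1].astype(np.float32);u=b[y0:y1,x0:x1].astype(np.float32)
    (dx,dy),r=cv2.phaseCorrelate(t,u,cv2.createHanningWindow(t.shape[::-1],cv2.CV_32F));return np.round([dx/4*2.35,dy/4*2.35,r],2)
print("mm shift label c->e",sh(C,E,(400,175,500,285)),"label d->e",sh(D,E,(280,170,490,232)))
print("bottle d->e",sh(D,E,(330,0,450,110)),"beaker",sh(D,E,(650,320,760,440)))
bgr=cv2.imread("pics/top_e.png")
for v in(235,245,255,265): print(v,bgr[v,358:378].tolist()[::1] if v==245 else bgr[v,360:374,0].tolist(), bgr[v,360:374,2].tolist())
E
```

```text
mm shift label c->e [-0.06 -2.4   0.55] label d->e [-0.17 -2.32  0.4 ]
bottle d->e [-0.03  0.    1.16] beaker [ 0.   -0.03  1.11]
235 [163, 162, 163, 163, 167, 191, 234, 240, 235, 145, 66, 55, 55, 52] [128, 128, 129, 128, 134, 170, 225, 232, 227, 138, 64, 54, 54, 49]
245 [[164, 149, 124], [164, 149, 125], [166, 151, 128], [166, 150, 127], [166, 150, 128], [165, 149, 127], [165, 149, 126], [167, 153, 133], [191, 183, 174], [234, 228, 225], [240, 234, 232], [234, 229, 226], [145, 141, 140], [70, 69, 70], [68, 70, 71], [69, 71, 74], [64, 65, 66], [62, 62, 65], [65, 67, 69], [67, 69, 71]] [128, 127, 128, 127, 126, 133, 174, 225, 232, 226, 140, 70, 71, 74]
255 [162, 163, 164, 164, 164, 165, 172, 210, 236, 240, 229, 140, 64, 57] [123, 124, 126, 125, 127, 128, 137, 193, 228, 232, 222, 134, 63, 57]
265 [162, 164, 162, 163, 162, 162, 161, 169, 208, 236, 238, 212, 129, 72] [122, 123, 122, 123, 123, 121, 120, 134, 193, 228, 230, 208, 130, 75]
```

```bash
python3 - <<'E'
from h import *
a=.088
for v,l,r in((235,365.1,368.95),(245,366.0,369.95),(265,367.7,371.95)):
    n=np.array([-np.sin(a),np.cos(a)])
    p=px2w((l,v),.074)[0]*1000;q=px2w((r,v),.018)[0]*1000
    print("case end y in stop frame at top:",((p-q)@n-14).round(2), "per mm z:",((px2w((l,v),.073)-px2w((l,v),.074))[0]*1000@n).round(3))
E
```

```text
case end y in stop frame at top: 2.96 per mm z: -0.132
case end y in stop frame at top: 3.19 per mm z: -0.132
case end y in stop frame at top: 3.87 per mm z: -0.132
```

The last press moved the case 2.3 mm onto the long rail. Its right end reads about 3 mm off the short rail, which is near the measurement limit but too much to leave. There is time left, so I'll press the end once more, then the front.

```bash

python3 -m handwheel '[[[0.07,-0.2,0,0,0,0,1],[0.07,-0.235,0,0,0,0,1],[0.07,-0.235,0,0,0,0,1],[0.07,-0.235,0,0,0,0,1],[0.07,-0.235,0,0,0,0,1],[0.07,-0.235,0,0,0,0,1],[0.07,-0.235,0,0,0,0,1],[0.07,-0.235,0,0,0,0,1]]]' 
python3 -m handwheel '[[[0.07,-0.2,0,0,0,0,1],[0.04,-0.18,0,0,0,-0.08,1],[0,0,0,0,0,-0.09,1],[0,0,0,0,0,-0.09,1],[0,0,0,0,0,-0.09,1],[0,0,0,0,0,-0.09,1],[0,0,0,0,0,-0.09,1],[0,0,0,0,0,-0.09,1]]]' 
python3 -m handwheel '[[[0,0,0,0,0,-0.09,1],[0,0,0,0,0,-0.09,1],[0,0,0,0,0,-0.09,1],[0,0,0,0,0,-0.09,1],[0,0,0,0,0,0,1],[0,0,0,0,0,0,1],[0,0,0,0,0,0,1],[0,0,0,0,0,0,1]]]' 
python3 st.py 600 105 44 1.659
```

```text
t: 19.6
eef_pos: [0.5853, 0.0194, 0.1896]
tcp_rot: [0.999, 0.046, 0.0, -0.0]
contact_force: [1.3, -0.8, -0.3]
finger_gap: 0.0869
grip_force: 0.0
t: 20.4
eef_pos: [0.6, 0.0953, 0.1894]
tcp_rot: [0.86, 0.511, 0.0, -0.0]
contact_force: [0.7, -0.3, 0.2]
finger_gap: 0.0871
grip_force: 0.0
t: 21.2
eef_pos: [0.6006, 0.0939, 0.1897]
tcp_rot: [0.686, 0.727, 0.0, 0.0]
contact_force: [0.2, 0.2, -0.7]
finger_gap: 0.087
grip_force: 0.0
t 21.2 pos [600.6  93.9 189.7] toolx ang 1.6288 z [ 0. -0. -1.] F [ 0.2  0.2 -0.7] j7 -0.39 gap 0.0869717766499545
to goal, share: [0.056 0.    0.728] turn z share -0.0192
```

```bash

python3 -m handwheel '[[[0.056,0,0,0,0,-0.02,1],[0,0,0.15,0,0,0,1],[0,0,0.2,0,0,0,1],[0,0,0.2,0,0,0,1],[0,0,0.13,0,0,0,1],[0,0,0.05,0,0,0,1],[0,0,0,0,0,0,1],[0,0,0,0,0,0,1]]]' 
python3 st.py 602 67 43 1.659
```

```text
t: 22.0
eef_pos: [0.6009, 0.1056, 0.0451]
tcp_rot: [0.674, 0.739, 0.001, 0.0]
contact_force: [0.1, 0.1, -0.1]
finger_gap: 0.0871
grip_force: 0.0
t 22.0 pos [600.9 105.6  45.1] toolx ang 1.6625 z [ 0.002  0.001 -1.   ] F [ 0.1  0.1 -0.1] j7 -0.46 gap 0.0871396193886567
to goal, share: [-0.193 -0.012  0.011] turn z share 0.0022
```

```bash

python3 -m handwheel '[[[-0.04,0,0,0,0,0,1],[-0.04,0,0,0,0,0,1],[-0.04,0,0,0,0,0,1],[-0.02,0,0,0,0,0,1],[-0.01,0,0,0,0,0,1],[-0.01,0,0,0,0,0,1],[-0.01,0,0,0,0,0,1],[0,0,0,0,0,0,1]]]' 
python3 st.py 602 67 43 1.659
python3 -m handwheel '[[[-0.01,0,0,0,0,0,1],[-0.005,0,0,0,0,0,1],[-0.01,0,0,0,0,0,1],[-0.005,0,0,0,0,0,1],[-0.01,0,0,0,0,0,1],[0,0,0,0,0,0,1],[0,0,0,0,0,0,1],[0,0,0,0,0,0,1]]]' 
python3 st.py 602 67 43 1.659
```

```text
t: 22.8
eef_pos: [0.6031, 0.0709, 0.0436]
tcp_rot: [0.674, 0.739, -0.0, 0.0]
contact_force: [-0.2, -0.9, -0.5]
finger_gap: 0.0868
grip_force: 0.0
t 22.8 pos [603.1  70.9  43.6] toolx ang 1.662 z [-0. -0. -1.] F [-0.2 -0.9 -0.5] j7 -0.4 gap 0.08679717188086977
to goal, share: [-0.019 -0.007  0.003] turn z share 0.0019
t: 23.6
eef_pos: [0.6032, 0.0664, 0.0439]
tcp_rot: [0.673, 0.74, 0.001, -0.001]
contact_force: [-3.1, 9.0, 0.7]
finger_gap: 0.0871
grip_force: 4.7
t 23.6 pos [603.2  66.4  43.9] toolx ang 1.6647 z [-0.     0.004 -1.   ] F [-3.1  9.   0.7] j7 -0.39 gap 0.08708363967303316
to goal, share: [ 0.004 -0.006  0.005] turn z share 0.0036
```

```bash

python3 -m handwheel '[[[-0.01,0,0,0,0,0,1],[-0.01,0,0,0,0,0,1],[-0.01,0,0,0,0,0,1],[0,0,0,0,0,0,1],[0,0,0,0,0,0,1],[0,0,0,0,0,0,1],[0,0,0,0,0,0,1],[0,0,0,0,0,0,1]]]' 
python3 st.py 602 67 43 1.659
python3 -m handwheel '[[[0.01,0,0,0,0,0,1],[0.01,0,0,0,0,0,1],[0.05,0,0,0,0,0,1],[0.1,0,0,0,0,0,1],[0.1,0,-0.1,0,0,0,1],[0,0,-0.2,0,0,0,1],[0,0,-0.2,0,0,0,1],[0,0,-0.2,0,0,0,1]]]' 
python3 - <<'E'
from h import *
im=ctrl.camera("top");cv2.imwrite("pics/top_f.png",im)
def up(n):return cv2.cvtColor(cv2.resize(n[190:330,230:420],None,fx=4,fy=4,interpolation=cv2.INTER_CUBIC),6)
a,b=up(cv2.imread("pics/top_e.png")),up(im)
x0,y0,x1,y1=400,175,500,285
f=lambda q:q[y0:y1,x0:x1].astype(np.float32)
print(np.array(cv2.phaseCorrelate(f(a),f(b),cv2.createHanningWindow((100,110),cv2.CV_32F))[0])/4*2.35)
for v in(235,245,255,265):print(im[v,360:374,2].tolist())
for u in(340,350,360):print(im[218:234,u,2].tolist(),cv2.imread("pics/top_e.png")[218:234,u,2].tolist())
E
```

```text
t: 24.4
eef_pos: [0.6032, 0.066, 0.0447]
tcp_rot: [0.672, 0.741, 0.004, -0.003]
contact_force: [-5.7, 23.2, 4.9]
finger_gap: 0.0871
grip_force: 11.9
t 24.4 pos [603.2  66.   44.7] toolx ang 1.6679 z [-0.    0.01 -1.  ] F [-5.7 23.2  4.9] j7 -0.38 gap 0.08714600088030046
to goal, share: [ 0.005 -0.005  0.009] turn z share 0.0056
t: 25.2
eef_pos: [0.5993, 0.1106, 0.1851]
tcp_rot: [0.674, 0.739, -0.0, 0.0]
contact_force: [0.9, 0.2, -0.8]
finger_gap: 0.0873
grip_force: 0.0
[0.02301486 0.02292952]
[127, 126, 127, 127, 128, 143, 203, 226, 224, 136, 62, 54, 54, 51]
[126, 125, 125, 125, 124, 126, 143, 212, 227, 223, 138, 70, 70, 73]
[121, 122, 122, 124, 123, 125, 124, 146, 220, 229, 219, 132, 65, 60]
[120, 121, 120, 122, 124, 121, 121, 118, 143, 220, 227, 205, 128, 75]
[70, 67, 61, 59, 62, 121, 211, 177, 134, 122, 122, 124, 125, 127, 129, 128] [70, 62, 56, 53, 56, 120, 214, 179, 133, 121, 122, 124, 126, 127, 125, 128]
[66, 70, 64, 64, 113, 209, 192, 148, 129, 129, 131, 128, 127, 125, 126, 125] [67, 69, 63, 64, 114, 210, 181, 140, 129, 133, 133, 130, 128, 128, 129, 128]
[80, 80, 65, 74, 156, 213, 168, 135, 128, 125, 125, 127, 131, 132, 129, 127] [80, 78, 65, 75, 154, 201, 161, 134, 130, 128, 129, 130, 135, 135, 131, 128]
```

Pressed at 23 N, the right end stopped hard at the same place as before. Its visible edge is now parallel to the short rail, with the strip 3.35–3.47 px wide all along. The back moved by no more than about 0.2 mm. I'll take the hand away and hand in.

```bash

python3 -m handwheel '[[[0,0,-0.2,0,0,0,1],[0,0,-0.2,0,0,0,1],[0,-0.1,0,0,0,0,1],[0,-0.2,0,0,0,0,1],[0,-0.1,0,0,0,0,1],[0,0,0,0,0,0,1],[0,0,0,0,0,0,1],[0,0,0,0,0,0,1]]]' 
python3 st.py; python3 -c "
from plant import ctrl
print(ctrl.hand_in())"
```

```text
t: 26.05
eef_pos: [0.5205, 0.1032, 0.2635]
tcp_rot: [0.674, 0.738, 0.0, 0.0]
contact_force: [0.4, 0.0, 0.3]
finger_gap: 0.0874
grip_force: 0.0
t 26.05 pos [520.5 103.2 263.5] toolx ang 1.6612 z [ 0.  0. -1.] F [0.4 0.  0.3] j7 -0.3 gap 0.08738229761558947
the job is handed in; nothing more can be done
None
```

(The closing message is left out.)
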